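Make up the two morning trays at the altar

TASK

Make up the two trays for the morning service from the things standing between them: the white tea cup and the brass rice goblet go on the red lacquer tray; the candlestick, the purple incense tube and the green match jar go on the black one. Stand each upright in a gold ring of its own, its foot well inside the ring, setting it down rather than dropping it. Leave the blue tea cup, the bell and the stick box where they are.

Things in the scene. Friction and masses are not known exactly. Their poses are not given: they have to be found in the camera images.
- white_cup: White porcelain tea cup plain but for a blue line round its foot, open, empty, round: 56 mm high; foot 44 mm across, widening to 55 mm at 20 mm up and then nearly straight to 58 mm at the rim; grip it across the outside 30 to 45 mm up. About 0.13 kg. Origin at the centre of its underside, z up.
- rice_goblet: Bright brass rice goblet (offering cup on a foot), open, empty, round: 66 mm high; foot 46 mm across, thin waist at 18 mm, bowl nearly straight-sided from 42 mm up to the rim, 54 to 55 mm across; grip the bowl 48 to 58 mm up. About 0.14 kg. Origin at the centre of its underside, z up.
- candlestick: Black iron candlestick with a short white candle fixed in it, round: base 48 mm across, thin stem, straight cylindrical candle socket 34 mm across from 47 to 72 mm up, candle 11 mm across up to 100 mm, wick to 105 mm; grip the socket about 60 mm up. About 0.22 kg. Origin at the centre of its underside, z up.
- incense_tube: Plum-purple incense tube with a gold band, thin incense sticks showing at its top, round: foot 44 mm across, straight body 38 mm across from 10 to 84 mm up, collar 42 mm across (gold band 43 mm) up to 92 mm, sticks to 112 mm; grip the body 60 to 75 mm up (the collar lightly overhangs) or the collar. About 0.16 kg. Origin at the centre of its underside, z up.
- match_jar: Dark green lidded jar for spent matches, with a pierced green lid and small brass knob (lid fixed), round: foot 46 mm across, straight body 52 mm across from 9 to 42 mm up, lid to 51 mm, knob to 63 mm; grip the body 28 to 36 mm up. About 0.18 kg. Origin at the centre of its underside, z up.
- red_tray: Red lacquer offering tray, fixed in place, 220 mm (its x) by 120 mm (its y); floor 10 mm above the origin, rim 5 mm wide and 5 mm above the floor. Two gold rings inlaid flush in the floor, 72 mm inside diameter, centred at x = -50 and +50 mm, y = 0. Origin at the centre of its underside, on the table.
- black_tray: Black lacquer offering tray, fixed in place, 290 mm (its x) by 120 mm (its y); floor 10 mm above the origin, rim 5 mm wide and 5 mm above the floor. Three gold rings inlaid flush in the floor, 72 mm inside diameter, centred at x = -90, 0 and +90 mm, y = 0. Origin at the centre of its underside, on the table.
- blue_cup: Blue porcelain tea cup with a gold line round its foot, shaped like the white one (58 mm across, 56 mm high), loose; to be left alone. Origin at the centre of its underside.
- bell: Dark bronze bowl bell on a round cherrywood stand, one piece, 60 mm across, 52 mm high, loose; to be left alone. Origin at the centre of its underside.
- stick_box: Cherrywood incense-stick box with a sliding lid, 46 mm (its x) by 150 mm (its y), 35 mm high, loose, lying among the other things; to be left alone. Origin at the centre of its underside.

How it is judged (in metres and radians):
At the end, for the whole second after the job is handed in: Each of the five stands on its own tray's floor in a ring of its own, centre within 14 mm of the ring's along and across the tray, upright within 0.1 rad, at rest, released; blue cup, bell and stick box upright and within 20 mm of where they started ((x of white_cup in the frame of red_tray between -0.064 and -0.036 m or x of white_cup in the frame of red_tray between 0.036 and 0.064 m) and y of white_cup in the frame of red_tray between -0.014 and 0.014 m and z of white_cup in the frame of red_tray between 0.005 and 0.015 m and angle between each of white_cup, rice_goblet, candlestick, incense_tube, match_jar, blue_cup, bell, stick_box's own z axis and vertical below 0.1 rad and linear speed of each of white_cup, rice_goblet, candlestick, incense_tube, match_jar below 0.01 m/s and contact force between each of white_cup, rice_goblet, candlestick, incense_tube, match_jar and the fingers below 0.05 N and (x of rice_goblet in the frame of red_tray between -0.064 and -0.036 m or x of rice_goblet in the frame of red_tray between 0.036 and 0.064 m) and y of rice_goblet in the frame of red_tray between -0.014 and 0.014 m and z of rice_goblet in the frame of red_tray between 0.005 and 0.015 m and (x of candlestick in the frame of black_tray between -0.104 and -0.076 m or x of candlestick in the frame of black_tray between -0.014 and 0.014 m or x of candlestick in the frame of black_tray between 0.076 and 0.104 m) and y of candlestick in the frame of black_tray between -0.014 and 0.014 m and z of candlestick in the frame of black_tray between 0.005 and 0.015 m and (x of incense_tube in the frame of black_tray between -0.104 and -0.076 m or x of incense_tube in the frame of black_tray between -0.014 and 0.014 m or x of incense_tube in the frame of black_tray between 0.076 and 0.104 m) and y of incense_tube in the frame of black_tray between -0.014 and 0.014 m and z of incense_tube in the frame of black_tray between 0.005 and 0.015 m and (x of match_jar in the frame of black_tray between -0.104 and -0.076 m or x of match_jar in the frame of black_tray between -0.014 and 0.014 m or x of match_jar in the frame of black_tray between 0.076 and 0.104 m) and y of match_jar in the frame of black_tray between -0.014 and 0.014 m and z of match_jar in the frame of black_tray between 0.005 and 0.015 m and distance of each of blue_cup, bell, stick_box from where it was at the start of the episode below 0.02 m); the robot touches nothing.
It fails at once if the blue tea cup is pushed more than 20 mm from its place or tipped (distance of blue_cup from where it was at the start of the episode above 0.02 m or angle between blue_cup's own z axis and vertical above 0.35 rad).
It fails at once if the bell is pushed more than 20 mm from its place or tipped (distance of bell from where it was at the start of the episode above 0.02 m or angle between bell's own z axis and vertical above 0.35 rad).
It fails at once if the stick box is pushed more than 20 mm from its place or tipped (distance of stick_box from where it was at the start of the episode above 0.02 m or angle between stick_box's own z axis and vertical above 0.35 rad).
It fails at once if one of the five things is dropped (falls free, faster than 0.7 m/s, as from more than 25 mm) ((linear speed of white_cup above 0.7 m/s and contact force between white_cup and the fingers below 0.05 N) or (linear speed of rice_goblet above 0.7 m/s and contact force between rice_goblet and the fingers below 0.05 N) or (linear speed of candlestick above 0.7 m/s and contact force between candlestick and the fingers below 0.05 N) or (linear speed of incense_tube above 0.7 m/s and contact force between incense_tube and the fingers below 0.05 N) or (linear speed of match_jar above 0.7 m/s and contact force between match_jar and the fingers below 0.05 N)).
It also fails if it takes over 128 s, if anything falls off the work surface, if the arm or the gripper's body presses on something with over 40 N, if the wrist force passes 120 N, or if a joint passes its speed limit or range.

ROBOT

A 6-joint arm with a two-finger parallel gripper is mounted at the origin on the work surface. World frame = base frame: x ahead of the robot, y to its left, z up, the work surface at z = 0. Lengths are in m, angles in degrees, forces in N, time in s.
With the tool pointing down it reaches from about 0.3 to 0.775 m from the base axis. Payload 14.6 kg.
Tool frame: the origin (TCP) lies at the very end of the fingers, on their centre line; the grasp point (between the pads) lies 19 mm behind it (ctrl.grip_point_offset is the z of the grasp point in the tool frame, in m); z points along the fingers, y is the line along which they close (so a half turn about z gives the same grasp; the last joint's range is limited). The gripper opens to 85 mm and grips with 20 to 120 N. Pads are 22 mm wide; open, the fingers measure 114 mm over their backs; the gripper's body (76 mm by 85 mm) begins 54 mm behind the grasp point. The pads swing forward as they close: fully open they stand 13 mm farther back than shut.
Start: joints at [70.268, 17.183, 87.147, -0, 75.671, -3.816], TCP at [0.151, 0.529, 0.231] pointing down, gripper open.
Joint ranges: [-173.82, 173.82], [-45.26, 126.66], [13.44, 144.39], [-59.66, 239.66], [0, 175.72], [-146.38, 146.38]. Speed limits (degrees/s): [127.2, 127.2, 147.25, 180, 180, 180].

INTERFACE

Orientations are given as [roll, pitch, yaw] about the fixed x, y, z axes, in that order (R = Rz(yaw) Ry(pitch) Rx(roll)).
In Python, from plant import monitor, optics, workorder, ctrl gives the robot as it stands.
- The arm moves only by the shell command python3 -m inch 'ROWS'. ROWS is JSON, a list of rows, each a list of 5 numbers: the shift along the world's x, y, z in units of 30 mm (1.0 is 30 mm), then the turn about the world's z in units of 5 degrees (1.0 is 5 degrees), then the closure, from -1 (fully open) to 1 (shut). A call has 1 to 12 rows; each row shifts and turns the commanded pose from where the row before left it; what a row does not reach is not made up. A row lasts 1/12 s, in which the tool goes at most 41.7 mm and 7.16 degrees, less where a joint would pass 70% of its speed; a pose out of reach is approached as far as the arm can. A call is refused whole if a number of a shift passes 1 or a number of a turn 1, either way. A call with a gripper value outside its range is refused whole. The fingers move at their own pace and stop on an object; the grip force is fixed at half the most. Time passes only in rows, so rows that do not move let the fingers close. It gives the time, the measured TCP pose, the force, the opening and the grip force at its end, in the units of the state.
- monitor.state(): the state, without advancing time (a new reading comes with each control period).
- optics.read_camera(name): name is "side" or "top" or "wrist"; returns a dict with "pixels" (400x640x3 uint8, blue, green, red), "depth" (400x640 float32, m along the optical axis (not along the pixel's ray), 0 where there is no reading), "fx", "fy", "cx", "cy" (pixels), "R" (3x3) and "t" (3): a world point X has camera coordinates R X + t; the wrist camera has in their place "hand_eye" (4x4, takes a point from camera to tool coordinates, whose origin is the TCP and whose axes are the flange's). Camera axes: x right, y down, z forward; pixel columns grow to the right and rows downward; lengths in m; the calibration is good to about 2 mm. A picture is of the moment at which its call begins: read the wrist's pose just before it.
- workorder.job_done(): hands the job in; it is judged then, once.
The state is a dict: "time_s": time; "joint_positions": joint angles; "qd": joint speeds; "joint_torque": joint torques, N m; "eef_pos": TCP position; "ee_rot": TCP orientation; "force": force on the tool from outside, world axes, zero at the start; "torque": the same for the moment, N m; "opening": finger opening in m; "finger_force": force on a finger pad.
Only numpy, scipy, OpenCV 4.12 (cv2) and the standard library are available. Lean on these libraries where they do the work, as an engineer would, in place of code of your own. Each camera call takes 0.05 s, during which the arm holds its last target. There are 200 camera calls.

## Working session

There is one attempt and no reset: what is moved stays moved. The work goes in short steps, Python scripts to look and compute and a shell command to move; the robot and the scene stay as the last step left them, time stands still between calls to the robot, and variables do not carry over. Pictures are saved under pics/ and viewed, at most 14 in all, crops included, and the job is handed in when it is done.

```bash
ls; mkdir -p pics; cat > h.py <<'E'
import numpy as np, cv2
from plant import monitor, optics, workorder, ctrl
def cam(n): return optics.read_camera(n)
def cloud(c):
    d=c['depth']; v,u=np.indices(d.shape)
    P=np.stack([(u-c['cx'])/c['fx']*d,(v-c['cy'])/c['fy']*d,d],-1)
    W=(P-c['t'])@np.asarray(c['R'])
    W[d<=0]=np.nan
    return W
E
python3 - <<'E'
from h import *
for n in('top','side'):
    c=cam(n); cv2.imwrite(f'pics/{n}0.png',c['pixels']); np.savez(f'{n}0.npz',**c)
    print(n,c['fx'],c['cx'],c['cy'],np.round(c['R'],3).tolist(),np.round(c['t'],3))
s=monitor.state(); print(s['time_s'],s['eef_pos'],s['ee_rot'],s['opening'],ctrl.grip_point_offset)
E
```

```text
pics
top 382.72948343643424 320.88015863733074 199.67402180724707 [[0.01, -1.0, -0.009], [-0.996, -0.01, -0.093], [0.092, 0.01, -0.996]] [-0.004  0.555  0.75 ]
side 444.1474837762875 314.1444904855045 202.89041708638905 [[-0.999, -0.042, 0.018], [-0.04, 0.599, -0.8], [0.023, -0.8, -0.6]] [0.544 0.054 1.062]
0.1 [0.1507528  0.52871297 0.23077073] [-1.79940022e+02 -2.41720801e-03  1.64085679e+02] 0.08548136583212969 -0.0187
```

View pics/top0.png

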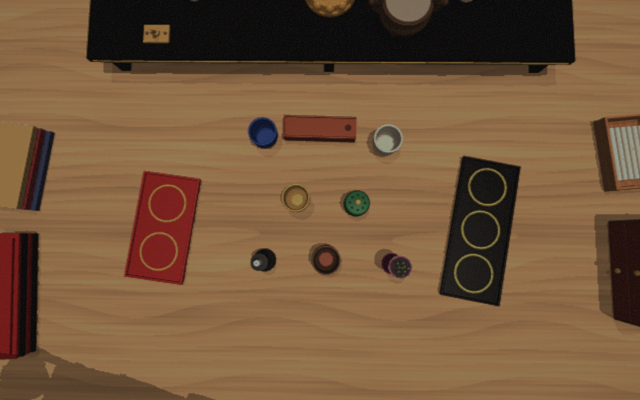

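View pics/side0.png

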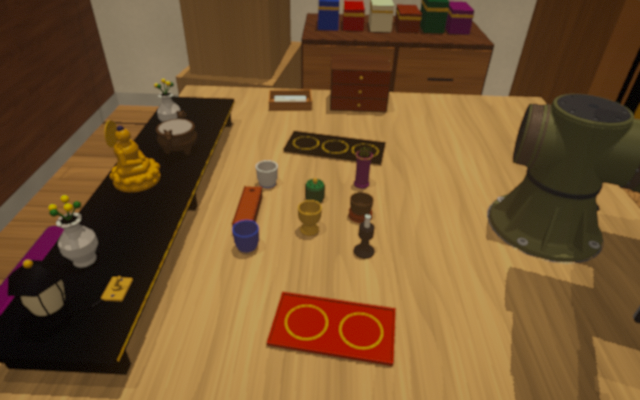

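The top view shows: blue cup (263,132), box (320,128), white cup (388,139), goblet (296,198), jar (357,203), candlestick (263,261), bell (326,259), tube (398,266), red tray on the left and black tray on the right. The side view shows the same layout with nothing hidden.

```bash
cat > meas.py <<'E'
from h import *
from scipy.optimize import least_squares
C={n:dict(np.load(f'{n}0.npz')) for n in('top','side')}
W={n:cloud(C[n]) for n in C}
obj=dict(blue=(263,132),white=(388,139),goblet=(296,198),jar=(357,203),candle=(263,261),bell=(326,259),tube=(398,266),box=(320,128))
for n,(u,v) in obj.items():
    p=W['top'][v-3:v+4,u-3:u+4].reshape(-1,3); c=np.nanmean(p,0)[:2]
    out=[]
    for k in W:
        q=W[k].reshape(-1,3); m=(np.linalg.norm(q[:,:2]-c,axis=1)<(.1 if n=='box' else .05))&(q[:,2]>.012)
        q=q[m]; out.append((k,len(q),np.round([*q.min(0),*q.max(0)],3).tolist(), np.round((q.min(0)+q.max(0))[:2]/2,4).tolist()))
    print(n,np.round(c,3)); [print('  ',*o) for o in out]
# trays: ring (gold) pixels
for n in C:
    hsv=cv2.cvtColor(C[n]['pixels'],cv2.COLOR_BGR2HSV)
    for t,(lo,hi) in dict(red=(.2,.6),black=(-.6,-.2)).items():
        w=W[n]; 
        m=(w[...,1]>lo)&(w[...,1]<hi)&(hsv[...,0]>17)&(hsv[...,0]<35)&(hsv[...,2]>80)&(hsv[...,1]>100)&(w[...,0]<.7)&(w[...,2]<.03)&(w[...,2]>.004)
        k,lab,st,cen=cv2.connectedComponentsWithStats(cv2.dilate(m.astype(np.uint8),np.ones((2,2))))
        for i in range(1,k):
            if st[i,4]<40: continue
            q=w[(lab==i)&m]; 
            r=least_squares(lambda a:np.hypot(q[:,0]-a[0],q[:,1]-a[1])-a[2],[*q[:,:2].mean(0),.037],loss='soft_l1',f_scale=.002).x
            print(n,t,len(q),np.round(r,4),'z',np.round(np.median(q[:,2]),4),'pix',cen[i].round())
    p=W[n].reshape(-1,3); p=p[(abs(p[:,1])<.3)&(p[:,0]>.3)&(p[:,0]<.6)&(abs(p[:,2])<.02)]; print('table z',np.median(p[:,2]))
E
python3 meas.py
```

```text
blue [0.699 0.126]
   top 552 [0.661, 0.076, 0.012, 0.722, 0.15, 0.059] [0.6916, 0.1132]
   side 723 [0.659, 0.079, 0.012, 0.721, 0.151, 0.06] [0.6897, 0.115]
white [ 0.686 -0.138]
   top 492 [0.648, -0.158, 0.012, 0.705, -0.101, 0.059] [0.6768, -0.1295]
   side 479 [0.646, -0.159, 0.013, 0.702, -0.099, 0.059] [0.6743, -0.1292]
goblet [0.558 0.052]
   top 637 [0.529, 0.024, 0.02, 0.584, 0.079, 0.068] [0.5564, 0.0514]
   side 576 [0.527, 0.024, 0.012, 0.58, 0.081, 0.069] [0.5538, 0.0522]
jar [ 0.547 -0.069]
   top 548 [0.524, -0.094, 0.013, 0.574, -0.043, 0.063] [0.5487, -0.0685]
   side 418 [0.521, -0.091, 0.012, 0.571, -0.041, 0.067] [0.5458, -0.0661]
candle [0.434 0.109]
   top 285 [0.417, 0.101, 0.013, 0.449, 0.134, 0.104] [0.433, 0.1174]
   side 438 [0.414, 0.103, 0.012, 0.447, 0.136, 0.106] [0.4304, 0.1199]
bell [ 0.436 -0.01 ]
   top 654 [0.409, -0.035, 0.012, 0.466, 0.021, 0.054] [0.4374, -0.007]
   side 565 [0.405, -0.037, 0.012, 0.461, 0.024, 0.057] [0.4333, -0.0068]
tube [ 0.429 -0.14 ]
   top 532 [0.407, -0.165, 0.013, 0.449, -0.122, 0.112] [0.4283, -0.1437]
   side 512 [0
[... 1318 characters left out ...]
4 pix [390. 128.]
side black 33 [-0.0265 -0.4291  0.1097] z 0.0046 pix [468. 130.]
side black 33 [ 0.5778 -0.3408  0.0444] z 0.0121 pix [295. 143.]
side black 17 [ 0.1909 -0.373   0.059 ] z 0.0047 pix [417. 143.]
side black 59 [ 0.3132 -0.4115  0.3036] z 0.0043 pix [493. 151.]
side black 163 [ 0.5059 -0.3291  0.0451] z 0.0121 pix [328. 148.]
side black 17 [252.2781 -97.5695 270.1855] z 0.0044 pix [439. 143.]
side black 28 [ 0.3744 -0.3031  0.0706] z 0.0117 pix [354. 150.]
side black 38 [ 0.4082 -0.3058  0.0369] z 0.0127 pix [376. 150.]
side black 16 [ 0.5551 -0.3662  0.3403] z 0.0045 pix [428. 154.]
side black 19 [ 0.1367 -0.2284  0.0195] z 0.005 pix [464. 170.]
table z 0.0020075329525468784
```

```bash
python3 -m inch '[[0.73,-0.91,0,-0.62,-1],[0.73,-0.91,0,-0.62,-1],[0.73,-0.91,0,-0.62,-1],[0.73,-0.91,0,-0.62,-1],[0.73,-0.91,0,-0.62,-1],[0.73,-0.91,0,-0.62,-1],[0.73,-0.91,0,-0.62,-1],[0.73,-0.91,0,-0.62,-1],[0.73,-0.91,0,-0.62,-1],[0.73,-0.91,0,-0.62,-1],[0.73,-0.91,0,-0.62,-1],[0.73,-0.91,0,-0.62,-1]]'
python3 -m inch '[[0.73,-0.91,0,-0.62,-1],[0.73,-0.91,0,-0.62,-1],[0.73,-0.91,0,-0.62,-1],[0.73,-0.91,0,-0.62,-1],[0.73,-0.91,0,-0.62,-1],[0.73,-0.91,0,-0.62,-1],[0.73,-0.91,0,-0.62,-1],[0.73,-0.91,0,-0.62,-1],[0.73,-0.91,0,-0.62,-1],[0.73,-0.91,0,-0.62,-1],[0,0,0,0,-1],[0,0,0,0,-1]]'
```

```text
time_s: 1.1
eef_pos: [0.4143, 0.1997, 0.2312]
ee_rot: [-180.0, -0.0, 126.7]
force: [0.3, 0.8, -0.2]
opening: 0.0851
finger_force: 0.0
time_s: 2.1
eef_pos: [0.6328, -0.073, 0.2299]
ee_rot: [-179.9, -0.0, 95.8]
force: [0.1, 0.0, 0.4]
opening: 0.0854
finger_force: 0.0
```

```bash
python3 -m inch '[[0.71,-0.9,0,-0.58,-1],[0.72,-0.9,0,-0.58,-1],[0,-0.08,0,0,-1],[0,0,-0.9,0,-1],[0,0,-0.9,0,-1],[0,0,-0.9,0,-1],[0,0,-0.9,0,-1],[0,0,0,0,-1]]'
python3 - <<'E'
from h import *
s=monitor.state(); c=cam('wrist'); cv2.imwrite('pics/w1.png',c['pixels']); print(s['eef_pos'],s['ee_rot'])
np.savez('w1.npz',**c,p=s['eef_pos'],r=s['ee_rot']); print(np.round(c['hand_eye'],3))
E
```

```text
time_s: 2.77
eef_pos: [0.6729, -0.1264, 0.1175]
ee_rot: [-179.5, -0.1, 90.2]
force: [-0.4, -0.2, -1.0]
opening: 0.0855
finger_force: 0.0
[ 0.67292449 -0.12637473  0.11751295] [-1.79507582e+02 -1.27865200e-01  9.01813631e+01]
[[-0.001 -0.955 -0.295  0.075]
 [ 1.    -0.001 -0.    -0.001]
 [ 0.    -0.295  0.955 -0.143]
 [ 0.     0.     0.     1.   ]]
```

View pics/w1.png

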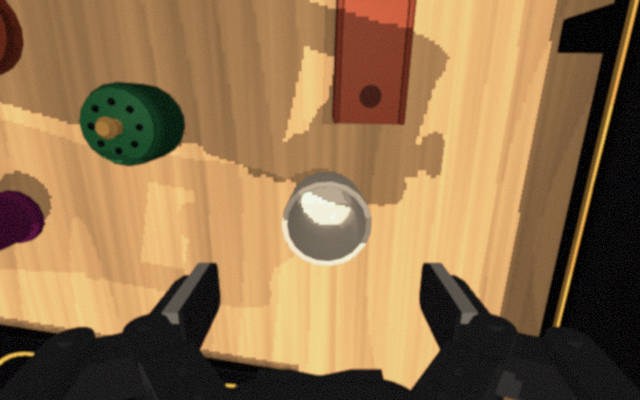

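The wrist view shows the white cup centred between the fingers at (327,220). The box is clear to one side.

```bash
python3 - <<'E'
from h import *
from scipy.spatial.transform import Rotation as R
c=dict(np.load('w1.npz')); d=c['depth']; v,u=np.indices(d.shape)
P=np.stack([(u-c['cx'])/c['fx']*d,(v-c['cy'])/c['fy']*d,d],-1)
H=c['hand_eye']; q=P@H[:3,:3].T+H[:3,3]; w=q@R.from_euler('xyz',c['r'],degrees=True).as_matrix().T+c['p']
w=w[d>0]; m=(w[:,2]>.04)&(w[:,2]<.075)&(np.hypot(w[:,0]-.675,w[:,1]+.129)<.045); w=w[m]; print(len(w),w.min(0),w.max(0),(w.min(0)+w.max(0))/2)
E
python3 -m inch '[[0.05,-0.06,0,0,-1],[0.04,-0.04,-0.87,0,-1],[0,0,-0.87,0,-1],[0,0,-0.87,0,-1],[0,0,0,0,-1],[0,0,0,0,-1]]'
```

```text
2751 [ 0.64701404 -0.15806648  0.04000234] [ 0.70379769 -0.10058887  0.05780861] [ 0.67540587 -0.12932768  0.04890548]
time_s: 3.32
eef_pos: [0.6787, -0.131, 0.0465]
ee_rot: [180.0, 0.0, 90.1]
force: [-1.4, 0.6, 1.1]
opening: 0.0852
finger_force: 0.0
```

```bash
python3 -m inch '[[-0.1,0.05,-0.4,0,-1],[0,0,-0.4,0,-1],[0,0,-0.3,0,-1],[0,0,0,0,-1],[0,0,0,0,-1],[0,0,0,0,-1]]'
```

```text
time_s: 3.82
eef_pos: [0.6755, -0.1297, 0.0125]
ee_rot: [180.0, 0.0, 90.1]
force: [-0.2, -0.4, -0.3]
opening: 0.0855
finger_force: 0.0
```

Precise. Close and lift a little.

```bash
python3 -m inch '[[0,0,0,0,1],[0,0,0,0,1],[0,0,0,0,1],[0,0,0,0,1],[0,0,0,0,1],[0,0,0,0,1],[0,0,0,0,1],[0,0,0,0,1],[0,0,0.2,0,1],[0,0,0.4,0,1],[0,0,0.4,0,1],[0,0,0,0,1]]'
```

```text
time_s: 4.82
eef_pos: [0.6766, -0.1299, 0.0457]
ee_rot: [179.8, 0.1, 90.1]
force: [0.6, -0.2, -0.2]
opening: 0.0561
finger_force: 63.6
```

```bash
python3 -m inch '[[0,0,0.6,0,1],[0,0,0.8,0,1],[0,0,0.8,0,1],[0,0,0.8,0,1],[0,0,0.8,0,1],[0,0.2,0.2,0,1],[-0.2,0.5,0,0,1],[-0.24,0.84,0,0,1],[-0.24,0.84,0,0,1],[-0.24,0.84,0,0,1],[-0.24,0.84,0,0,1],[-0.24,0.84,0,0,1]]'
python3 -m inch '[[-0.24,0.84,0,0,1],[-0.24,0.84,0,0,1],[-0.24,0.84,0,0,1],[-0.24,0.84,0,0,1],[-0.24,0.84,0,0,1],[-0.24,0.84,0,0,1],[-0.24,0.84,0,0,1],[-0.24,0.84,0,0,1],[-0.24,0.84,0,0,1],[-0.24,0.84,0,0,1],[0,0,0,0,1],[0,0,0,0,1]]'
```

```text
time_s: 5.82
eef_pos: [0.6324, 0.0189, 0.1614]
ee_rot: [-180.0, -0.0, 90.1]
force: [0.7, 0.7, -0.9]
opening: 0.0565
finger_force: 63.8
time_s: 6.82
eef_pos: [0.5604, 0.2705, 0.1613]
ee_rot: [-180.0, 0.0, 90.2]
force: [0.4, 0.6, -1.9]
opening: 0.0564
finger_force: 63.8
```

```bash
python3 -m inch '[[-0.23,0.86,0,0,1],[-0.22,0.86,0,0,1],[0,0,-0.6,0,1],[0,0,-0.8,0,1],[0,0,-0.8,0,1],[0,0,-0.8,0,1],[0,0,-0.8,0,1],[0,0,0,0,1],[0,0,0,0,1],[0,0,0,0,1]]'
```

```text
time_s: 7.65
eef_pos: [0.5485, 0.3208, 0.0495]
ee_rot: [179.9, -0.0, 90.0]
force: [0.4, -0.1, -0.7]
opening: 0.0564
finger_force: 63.9
```

```bash
python3 -m inch '[[-0.05,0.03,-0.3,0,1],[0,0,-0.25,0,1],[0,0,-0.2,0,1],[0,0,-0.07,0,1],[0,0,0,0,1],[0,0,0,0,1],[0,0,0,0,1]]'
```

```text
time_s: 8.23
eef_pos: [0.5463, 0.3219, 0.0233]
ee_rot: [180.0, -0.0, 90.1]
force: [0.9, 0.3, -1.7]
opening: 0.0563
finger_force: 64.0
```

```bash
python3 -m inch '[[0,0,-0.03,0,1],[0,0,0,0,1],[0,0,0,0,0],[0,0,0,0,-0.5],[0,0,0,0,-1],[0,0,0,0,-1],[0,0,0,0,-1],[0,0,0,0,-1],[0,0,0,0,-1]]'
```

```text
time_s: 8.98
eef_pos: [0.5462, 0.3219, 0.0224]
ee_rot: [-180.0, 0.0, 90.1]
force: [-0.2, -0.1, -0.0]
opening: 0.0855
finger_force: 0.0
```

```bash
python3 -m inch '[[0,0,0.5,0,-1],[0,0,0.85,0,-1],[0,0,0.85,0,-1],[0,0,0.85,0,-1],[0,0,0.85,0,-1],[0,0,0.7,0,-1],[0.03,-0.9,0,0,-1],[0.03,-0.9,0,0,-1],[0.03,-0.9,0,0,-1],[0.03,-0.9,0,0,-1],[0.03,-0.9,0,0,-1],[0.03,-0.9,0,0,-1]]'
python3 -m inch '[[0.03,-0.9,0,0,-1],[0.03,-0.9,0,0,-1],[0.03,-0.9,0,0,-1],[0.03,-0.9,0,0,-1],[0,0,-0.6,0,-1],[0,0,-0.9,0,-1],[0,0,-0.5,0,-1],[0,0,0,0,-1],[0,0,0,0,-1],[0,0,0,0,-1]]'
```

```text
time_s: 9.98
eef_pos: [0.5514, 0.1587, 0.1605]
ee_rot: [180.0, -0.0, 90.1]
force: [0.8, 0.7, 0.1]
opening: 0.0853
finger_force: 0.0
time_s: 10.82
eef_pos: [0.5558, 0.052, 0.1018]
ee_rot: [179.9, -0.0, 90.1]
force: [0.3, 0.5, -0.7]
opening: 0.0857
finger_force: 0.0
```

```bash
python3 -m inch '[[0,0,-0.6,0,-1],[0,0,-0.8,0,-1],[0,0,-0.7,0,-1],[0,0,-0.3,0,-1],[0,0,0,0,-1],[0,0,0,0,-1],[0,0,0,0,-1]]'
python3 -m inch '[[0,0,0,0,1],[0,0,0,0,1],[0,0,0,0,1],[0,0,0,0,1],[0,0,0,0,1],[0,0,0,0,1],[0,0,0,0,1],[0,0,0,0,1],[0,0,0,0,1]]'
```

```text
time_s: 11.4
eef_pos: [0.5562, 0.052, 0.0302]
ee_rot: [179.9, -0.0, 90.1]
force: [-0.0, 0.5, -0.0]
opening: 0.0855
finger_force: 0.0
time_s: 12.15
eef_pos: [0.5557, 0.0519, 0.0296]
ee_rot: [179.9, -0.0, 90.1]
force: [-2.4, -0.2, 8.1]
opening: 0.051
finger_force: 60.5
```

```bash
python3 -m inch '[[0,0,0.2,0,1],[0,0,0.5,0,1],[0,0,0.8,0,1],[0,0,0.8,0,1],[0,0,0.8,0,1],[0,0,0.8,0,1],[0,0,0.7,0,1],[0,0,0,0,1],[0,0,0,0,1]]'
python3 - <<'E'
from h import *
c=cam('side'); cv2.imwrite('pics/s2.png',cv2.resize(c['pixels'][80:320,200:440],None,fx=2.4,fy=2.4))
E
```

```text
time_s: 12.9
eef_pos: [0.5554, 0.0519, 0.1674]
ee_rot: [179.9, -0.0, 90.1]
force: [-0.0, -0.1, -2.2]
opening: 0.0512
finger_force: 62.8
```

View pics/s2.png

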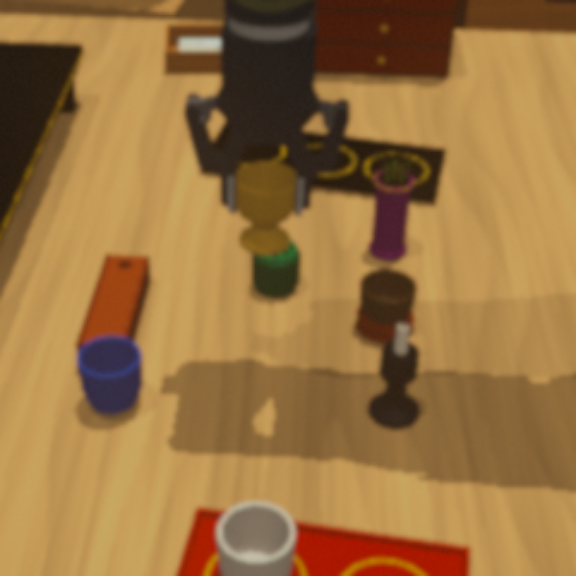

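The goblet hangs upright in the grip (260,200). The white cup stands in its ring (255,540), and the rest is undisturbed.

```bash
python3 -m inch '[[-0.2,0.5,0,0,1],[-0.3,0.8,0,0,1],[-0.3,0.8,0,0,1],[-0.3,0.8,0,0,1],[-0.3,0.8,0,0,1],[-0.3,0.8,0,0,1],[-0.3,0.8,0,0,1],[-0.3,0.8,0,0,1],[-0.3,0.8,0,0,1],[-0.3,0.8,0,0,1],[-0.3,0.8,0,0,1],[-0.3,0.8,0,0,1]]'
python3 -m inch '[[-0.1,0.15,0,0,1],[0,0,0,0,1],[0,0,-0.5,0,1],[0,0,-0.8,0,1],[0,0,-0.8,0,1],[0,0,-0.8,0,1],[0,0,-0.4,0,1],[0,0,0,0,1],[0,0,0,0,1],[0,0,0,0,1]]'
```

```text
time_s: 13.95
eef_pos: [0.4491, 0.3317, 0.1649]
ee_rot: [-179.9, 0.1, 90.1]
force: [0.3, 0.1, -2.4]
opening: 0.0511
finger_force: 62.8
time_s: 14.78
eef_pos: [0.448, 0.3355, 0.0688]
ee_rot: [179.9, -0.0, 90.1]
force: [0.4, -0.1, -0.8]
opening: 0.0511
finger_force: 62.9
```

```bash
python3 -m inch '[[0,0,-0.35,0,1],[0,0,-0.3,0,1],[0,0,-0.2,0,1],[0,0,-0.08,0,1],[0,0,0,0,1],[0,0,0,0,1],[0,0,0,0,1]]'
```

```text
time_s: 15.37
eef_pos: [0.4471, 0.3354, 0.0397]
ee_rot: [-180.0, 0.0, 90.1]
force: [-2.9, -1.0, 4.8]
opening: 0.0511
finger_force: 63.2
```

Touched down. Release partially, then rise.

```bash
python3 -m inch '[[0,0,0,0,0],[0,0,0,0,-0.3],[0,0,0,0,-0.6],[0,0,0,0,-0.6],[0,0,0,0,-0.6],[0,0,0,0,-0.6]]'
python3 -m inch '[[0,0,0.4,0,-0.6],[0,0,0.8,0,-0.6],[0,0,0.8,0,-0.6],[0,0,0.9,0,-0.6],[0,0,0.9,0,-1],[0,0,0.4,0,-1],[0.1,-0.5,0,0,-1],[0.24,-0.9,0,0,-1],[0.24,-0.9,0,0,-1],[0.24,-0.9,0,0,-1],[0.24,-0.9,0,0,-1],[0.24,-0.9,0,0,-1]]'
python3 -m inch '[[0.24,-0.9,0,0,-1],[0.24,-0.9,0,0,-1],[0.24,-0.9,0,0,-1],[0.24,-0.9,0,0,-1],[0.24,-0.9,0,0,-1],[0.24,-0.9,0,0,-1],[0.24,-0.9,0,0,-1],[0.24,-0.9,0,0,-1],[0,0,0,0,-1],[0,0,0,0,-1]]'
```

```text
time_s: 15.87
eef_pos: [0.4472, 0.3354, 0.0395]
ee_rot: [-180.0, 0.0, 90.1]
force: [-0.2, 0.2, -0.7]
opening: 0.0682
finger_force: 0.0
time_s: 16.87
eef_pos: [0.4862, 0.1841, 0.1657]
ee_rot: [-180.0, 0.0, 90.1]
force: [0.3, -0.1, 0.6]
opening: 0.0854
finger_force: 0.0
time_s: 17.7
eef_pos: [0.5438, -0.0316, 0.1654]
ee_rot: [-180.0, -0.0, 90.0]
force: [0.4, 1.6, 0.5]
opening: 0.0855
finger_force: 0.0
```

```bash
python3 -m inch '[[0.12,-0.6,0,0,-1],[0,-0.59,0,0,-1],[0,0,-0.6,0,-1],[0,0,-0.9,0,-1],[0,0,-0.9,0,-1],[0,0,-0.9,0,-1],[0,0,-0.6,0,-1],[0,0,0,0,-1],[0,0,0,0,-1],[0,0,0,0,-1]]'
```

```text
time_s: 18.53
eef_pos: [0.5481, -0.0659, 0.05]
ee_rot: [179.9, 0.0, 90.1]
force: [0.2, -0.9, -0.6]
opening: 0.0855
finger_force: 0.0
```

```bash
python3 -m inch '[[0,-0.03,-0.5,0,-1],[0,0,-0.5,0,-1],[0,0,-0.37,0,-1],[0,0,0,0,-1],[0,0,0,0,-1],[0,0,0,0,-1]]'
python3 -m inch '[[0,0,0,0,1],[0,0,0,0,1],[0,0,0,0,1],[0,0,0,0,1],[0,0,0,0,1],[0,0,0,0,1],[0,0,0,0,1],[0,0,0,0,1],[0,0,0,0,1]]'
```

```text
time_s: 19.03
eef_pos: [0.5481, -0.0672, 0.0086]
ee_rot: [179.9, 0.0, 90.1]
force: [-0.5, 0.1, 0.7]
opening: 0.0856
finger_force: 0.0
time_s: 19.78
eef_pos: [0.5479, -0.0672, 0.0085]
ee_rot: [179.9, 0.0, 90.1]
force: [-3.0, 0.1, 10.4]
opening: 0.0506
finger_force: 61.5
```

```bash
python3 -m inch '[[0,0,0.3,0,1],[0,0,0.6,0,1],[0,0,0.9,0,1],[0,0,0.9,0,1],[0,0,0.9,0,1],[0,0,0.9,0,1],[0,0,0.7,0,1],[-0.3,-0.5,0,0,1],[-0.46,-0.8,0,0,1],[-0.46,-0.8,0,0,1],[-0.46,-0.8,0,0,1],[-0.46,-0.8,0,0,1]]'
python3 -m inch '[[-0.46,-0.8,0,0,1],[-0.46,-0.8,0,0,1],[-0.46,-0.8,0,0,1],[-0.46,-0.8,0,0,1],[-0.46,-0.8,0,0,1],[-0.17,-0.33,0,0,1],[0,0,0,0,1],[0,0,-0.5,0,1],[0,0,-0.9,0,1],[0,0,0,0,1],[0,0,0,0,1]]'
```

```text
time_s: 20.78
eef_pos: [0.4823, -0.179, 0.164]
ee_rot: [180.0, 0.0, 90.1]
force: [0.6, 0.5, -2.8]
opening: 0.0503
finger_force: 62.9
time_s: 21.7
eef_pos: [0.4091, -0.3071, 0.1212]
ee_rot: [-179.9, -0.1, 90.1]
force: [0.6, 0.0, -1.7]
opening: 0.0503
finger_force: 63.5
```

```bash
python3 -m inch '[[0,0,-0.5,0,1],[0,0,-0.8,0,1],[0,0,-0.8,0,1],[0,0,-0.5,0,1],[0,0,-0.3,0,1],[0,0,-0.2,0,1],[0,0,-0.1,0,1],[0,0,0,0,1],[0,0,0,0,1],[0,0,0,0,1]]'
```

```text
time_s: 22.53
eef_pos: [0.4095, -0.3084, 0.0264]
ee_rot: [179.9, 0.1, 90.1]
force: [0.1, -0.3, -1.6]
opening: 0.0505
finger_force: 63.5
```

```bash
python3 -m inch '[[0,0,-0.12,0,1],[0,0,-0.1,0,1],[0,0,-0.04,0,1],[0,0,0,0,1],[0,0,0,0,1]]'
```

```text
time_s: 22.95
eef_pos: [0.4093, -0.3082, 0.0185]
ee_rot: [180.0, 0.0, 90.1]
force: [-5.2, 4.4, 13.3]
opening: 0.0507
finger_force: 65.0
```

```bash
python3 -m inch '[[0,0,0,0,0],[0,0,0,0,-0.5],[0,0,0,0,-1],[0,0,0,0,-1],[0,0,0,0,-1],[0,0,0,0,-1],[0,0,0.3,0,-1],[0,0,0.8,0,-1],[0,0,0.9,0,-1],[0,0,0.9,0,-1],[0,0,0.9,0,-1],[0,0,0.9,0,-1]]'
python3 -m inch '[[0,0.3,0.2,0,-1],[0.05,0.9,0,0,-1],[0.05,0.9,0,0,-1],[0.05,0.9,0,0,-1],[0.05,0.9,0,0,-1],[0.05,0.9,0,0,-1],[0.05,0.9,0,0,-1],[0.05,0.9,0,0,-1],[0.05,0.9,0,0,-1],[0.05,0.9,0,0,-1],[0.05,0.9,0,0,-1],[0.05,0.9,0,0,-1]]'
python3 -m inch '[[0.05,0.9,0,0,-1],[0.05,0.9,0,0,-1],[0.05,0.9,0,0,-1],[0.05,0.9,0,0,-1],[0,0.3,0,0,-1],[0,0,0,0,-1],[0,0,0,0,-1],[0,0,0,0,-1]]'
```

```text
time_s: 23.95
eef_pos: [0.409, -0.3079, 0.1608]
ee_rot: [180.0, 0.0, 90.1]
force: [-1.2, -0.3, -0.2]
opening: 0.085
finger_force: 0.0
time_s: 24.95
eef_pos: [0.4252, -0.0006, 0.165]
ee_rot: [180.0, -0.0, 90.1]
force: [1.4, 0.7, 0.3]
opening: 0.0852
finger_force: 0.0
time_s: 25.62
eef_pos: [0.4315, 0.1141, 0.1647]
ee_rot: [-180.0, 0.0, 90.1]
force: [-0.3, 0.7, -0.1]
opening: 0.0856
finger_force: 0.0
```

```bash
python3 -m inch '[[0,0.15,-0.4,0,-1],[0,0,-0.8,0,-1],[0,0,-0.8,0,-1],[0,0,-0.6,0,-1],[0,0,-0.4,0,-1],[0,0,-0.4,0,-1],[0,0,-0.3,0,-1],[0,0,-0.2,0,-1],[0,0,-0.1,0,-1],[0,0,0,0,-1],[0,0,0,0,-1]]'
python3 -m inch '[[0,0,0,0,1],[0,0,0,0,1],[0,0,0,0,1],[0,0,0,0,1],[0,0,0,0,1],[0,0,0,0,1],[0,0,0,0,1],[0,0,0,0,1],[0,0,0,0,1],[0,0,0,0,1]]'
```

```text
time_s: 26.53
eef_pos: [0.4319, 0.1193, 0.0451]
ee_rot: [180.0, -0.0, 90.1]
force: [0.7, -0.1, 0.3]
opening: 0.0854
finger_force: 0.0
time_s: 27.37
eef_pos: [0.4319, 0.1195, 0.0451]
ee_rot: [180.0, -0.0, 90.1]
force: [-0.9, -0.1, 4.3]
opening: 0.0323
finger_force: 59.1
```

```bash
python3 -m inch '[[0,0,0.3,0,1],[0,0,0.6,0,1],[0,0,0.9,0,1],[0,0,0.9,0,1],[0,0,0.9,0,1],[0,0,0.9,0,1],[0,0,0.7,0,1],[0,-0.4,0,0,1],[0.13,-0.85,0,0,1],[0.13,-0.85,0,0,1],[0.13,-0.85,0,0,1],[0.13,-0.85,0,0,1]]'
python3 -m inch '[[0.14,-0.85,0,0,1],[0.14,-0.85,0,0,1],[0.14,-0.85,0,0,1],[0.14,-0.85,0,0,1],[0.14,-0.85,0,0,1],[0.14,-0.85,0,0,1],[0.14,-0.85,0,0,1],[0.14,-0.85,0,0,1],[0.14,-0.85,0,0,1],[0.14,-0.85,0,0,1],[0.14,-0.85,0,0,1],[0,0,0,0,1]]'
python3 -m inch '[[0.14,-0.85,0,0,1],[0,-0.4,0,0,1],[0,0,0,0,1],[0,0,0,0,1],[0,0,0,0,1]]'
```

```text
time_s: 28.37
eef_pos: [0.4469, 0.0043, 0.2011]
ee_rot: [-180.0, -0.0, 90.1]
force: [0.3, 0.0, -3.0]
opening: 0.0319
finger_force: 60.2
time_s: 29.37
eef_pos: [0.4932, -0.2785, 0.2006]
ee_rot: [-180.0, 0.0, 89.9]
force: [0.0, 0.8, -3.3]
opening: 0.0323
finger_force: 60.3
time_s: 29.78
eef_pos: [0.4975, -0.3118, 0.2007]
ee_rot: [-180.0, -0.0, 90.1]
force: [0.4, 0.1, -2.3]
opening: 0.0322
finger_force: 60.4
```

```bash
python3 -m inch '[[0.03,-0.44,0,0,1],[0,0,-0.4,0,1],[0,0,-0.8,0,1],[0,0,-0.9,0,1],[0,0,-0.9,0,1],[0,0,-0.7,0,1],[0,0,-0.5,0,1],[0,0,-0.3,0,1],[0,0,0,0,1],[0,0,0,0,1],[0,0,0,0,1]]'
```

```text
time_s: 30.7
eef_pos: [0.499, -0.326, 0.0668]
ee_rot: [179.9, 0.1, 90.1]
force: [0.3, 0.5, -3.4]
opening: 0.0324
finger_force: 60.4
```

```bash
python3 -m inch '[[0,0,-0.15,0,1],[0,0,-0.12,0,1],[0,0,-0.08,0,1],[0,0,-0.03,0,1],[0,0,0,0,1],[0,0,0,0,1],[0,0,0,0,1]]'
```

```text
time_s: 31.28
eef_pos: [0.4987, -0.326, 0.0551]
ee_rot: [180.0, 0.0, 90.1]
force: [-1.7, 1.1, 5.8]
opening: 0.0321
finger_force: 61.1
```

```bash
python3 -m inch '[[0,0,0,0,0.3],[0,0,0,0,0],[0,0,0,0,-0.5],[0,0,0,0,-0.6],[0,0,0,0,-0.6],[0,0,0,0,-0.6],[0,0,0.3,0,-0.6],[0,0,0.7,0,-0.6],[0,0,0.9,0,-0.6],[0,0,0.9,0,-0.6],[0,0,0.9,0,-1],[0,0,0.9,0,-1]]'
python3 -m inch '[[-0.2,0.4,0.2,0,-1],[-0.3,0.76,0,0,-1],[-0.3,0.76,0,0,-1],[-0.3,0.76,0,0,-1],[-0.3,0.76,0,0,-1],[-0.3,0.76,0,0,-1],[-0.3,0.76,0,0,-1],[-0.3,0.76,0,0,-1],[-0.1,0.38,0,0,-1],[0,0,0,0,-1],[0,0,0,0,-1],[0,0,0,0,-1]]'
```

```text
time_s: 32.28
eef_pos: [0.4984, -0.3257, 0.1944]
ee_rot: [180.0, 0.0, 90.1]
force: [1.0, -0.4, -1.2]
opening: 0.0855
finger_force: 0.0
time_s: 33.28
eef_pos: [0.427, -0.1436, 0.1986]
ee_rot: [180.0, 0.0, 90.1]
force: [-0.6, -0.0, -0.2]
opening: 0.0854
finger_force: 0.0
```

```bash
python3 -m inch '[[0,0,-0.4,0,-1],[0,0,-0.8,0,-1],[0,0,-0.8,0,-1],[0,0,-0.8,0,-1],[0,0,-0.7,0,-1],[0,0,-0.6,0,-1],[0,0,-0.5,0,-1],[0,0,-0.3,0,-1],[0,0,-0.1,0,-1],[0,0,0,0,-1],[0,0,0,0,-1],[0,0,0,0,-1]]'
python3 -m inch '[[0,0,0,0,1],[0,0,0,0,1],[0,0,0,0,1],[0,0,0,0,1],[0,0,0,0,1],[0,0,0,0,1],[0,0,0,0,1],[0,0,0,0,1],[0,0,0,0,1],[0,0,0,0,1]]'
```

```text
time_s: 34.28
eef_pos: [0.427, -0.1431, 0.0491]
ee_rot: [179.9, 0.0, 90.1]
force: [0.3, 0.6, -0.5]
opening: 0.085
finger_force: 0.0
time_s: 35.12
eef_pos: [0.427, -0.143, 0.0489]
ee_rot: [179.9, 0.0, 90.1]
force: [-0.1, 0.2, 6.2]
opening: 0.0373
finger_force: 52.2
```

```bash
python3 -m inch '[[0,0,0.3,0,1],[0,0,0.6,0,1],[0,0,0.9,0,1],[0,0,0.9,0,1],[0,0,0.9,0,1],[0,0,0.9,0,1],[0,0,0.6,0,1],[0.3,-0.4,0,0,1],[0.6,-0.74,0,0,1],[0.6,-0.74,0,0,1],[0.6,-0.74,0,0,1],[0.6,-0.74,0,0,1]]'
python3 -m inch '[[0.6,-0.74,0,0,1],[0.6,-0.74,0,0,1],[0.6,-0.74,0,0,1],[0.6,-0.74,0,0,1],[0.22,-0.28,0,0,1],[0,0,0,0,1],[0,0,0,0,1],[0,0,0,0,1]]'
```

```text
time_s: 36.12
eef_pos: [0.508, -0.2445, 0.2017]
ee_rot: [-180.0, -0.0, 90.1]
force: [0.5, 0.7, -1.1]
opening: 0.0375
finger_force: 54.7
time_s: 36.78
eef_pos: [0.5857, -0.3401, 0.2014]
ee_rot: [-180.0, -0.0, 90.1]
force: [0.2, -0.3, -2.5]
opening: 0.0377
finger_force: 55.0
```

```bash
python3 -m inch '[[0.03,-0.03,-0.3,0,1],[0,0,-0.8,0,1],[0,0,-0.9,0,1],[0,0,-0.9,0,1],[0,0,-0.7,0,1],[0,0,-0.5,0,1],[0,0,-0.3,0,1],[0,0,0,0,1],[0,0,0,0,1],[0,0,0,0,1]]'
```

```text
time_s: 37.62
eef_pos: [0.5875, -0.3419, 0.0707]
ee_rot: [179.9, 0.1, 90.1]
force: [-0.7, 0.1, -1.2]
opening: 0.0378
finger_force: 55.0
```

```bash
python3 -m inch '[[-0.02,0,-0.15,0,1],[0,0,-0.12,0,1],[0,0,-0.08,0,1],[0,0,-0.04,0,1],[0,0,0,0,1],[0,0,0,0,1],[0,0,0,0,1]]'
```

```text
time_s: 38.2
eef_pos: [0.5869, -0.3419, 0.0589]
ee_rot: [179.9, 0.1, 90.1]
force: [-1.8, 0.7, 7.8]
opening: 0.0374
finger_force: 53.7
```

```bash
python3 -m inch '[[0,0,0,0,0.3],[0,0,0,0,0],[0,0,0,0,-0.5],[0,0,0,0,-0.6],[0,0,0,0,-0.6],[0,0,0,0,-0.6],[0,0,0.3,0,-0.6],[0,0,0.7,0,-0.6],[0,0,0.9,0,-0.6],[0,0,0.9,0,-0.6],[0,0,0.9,0,-0.6],[0,0,0.9,0,-0.6]]'
python3 -m inch '[[0,0,0.9,0,-0.6],[0,0,0.9,0,-0.6],[-0.3,-0.5,0,0,-0.6],[-0.5,-0.8,0,0,-0.6],[-0.5,-0.8,0,0,-0.6],[-0.5,-0.8,0,0,-0.6],[-0.5,-0.8,0,0,-0.6],[-0.5,-0.8,0,0,-0.6],[-0.5,-0.8,0,0,-0.6],[-0.5,-0.8,0,0,-0.6],[0,0,0,0,-0.6],[0,0,0,0,-0.6]]'
python3 - <<'E'
from h import *
for n in('top','side'):
    c=cam(n); np.savez(f'{n}1.npz',**c); cv2.imwrite(f'pics/{n}1.png',c['pixels']); w=cloud(c).reshape(-1,3)
    for k,(x,y) in dict(white=(.547,.322),goblet=(.4475,.3355),jar=(.4095,-.308),candle=(.4985,-.325),tube=(.5865,-.341),blue=(.6905,.122),bell=(.4353,-.007),box=(.7,.007)).items():
        q=w[(np.hypot(w[:,0]-x,w[:,1]-y)<.045)&(w[:,2]>.024)]
        if len(q): print(n,k,np.round([*((q.min(0)+q.max(0))/2)[:2]-[x,y],*(np.ptp(q,0)),q[:,2].max()],4))
E
```

```text
time_s: 39.2
eef_pos: [0.5863, -0.3416, 0.1978]
ee_rot: [180.0, 0.0, 90.1]
force: [-1.1, -0.4, -0.2]
opening: 0.0687
finger_force: 0.0
time_s: 40.2
eef_pos: [0.4714, -0.5257, 0.2499]
ee_rot: [180.0, 0.0, 90.0]
force: [0.3, 0.5, -0.4]
opening: 0.0683
finger_force: 0.0
top white [ 0.0001 -0.0005  0.0565  0.0563  0.0438  0.0679]
top goblet [ 0.0002 -0.0009  0.0542  0.0556  0.0465  0.0779]
top jar [ 0.0002 -0.0009  0.0513  0.0512  0.0495  0.0736]
top candle [ 0.0012 -0.0013  0.0324  0.0325  0.0912  0.1152]
top tube [ 0.0013 -0.0007  0.0414  0.0442  0.0977  0.1221]
top blue [-0.0011 -0.0078  0.0567  0.0718  0.0343  0.0583]
top bell [ 0.0015 -0.0007  0.056   0.0543  0.0305  0.0545]
top box [ 0.0052 -0.0008  0.0481  0.0881  0.0125  0.0368]
side white [-0.0022 -0.0001  0.0566  0.0585  0.0454  0.0695]
side goblet [-0.0016 -0.0004  0.0534  0.0559  0.0562  0.0802]
side jar [-0.0032  0.003   0.0508  0.0508  0.0526  0.0768]
side candle [-0.0023  0.0007  0.0346  0.0373  0.0893  0.1133]
side tube [-0.002   0.0003  0.041   0.0441  0.0983  0.1228]
side blue [-0.0036 -0.0003  0.0567  0.0583  0.0355  0.0596]
side bell [-0.0012 -0.0009  0.0544  0.059   0.0331  0.0572]
side box [ 0.002  -0.0001  0.0474  0.0889  0.0143  0.0386]
```

View pics/top1.png

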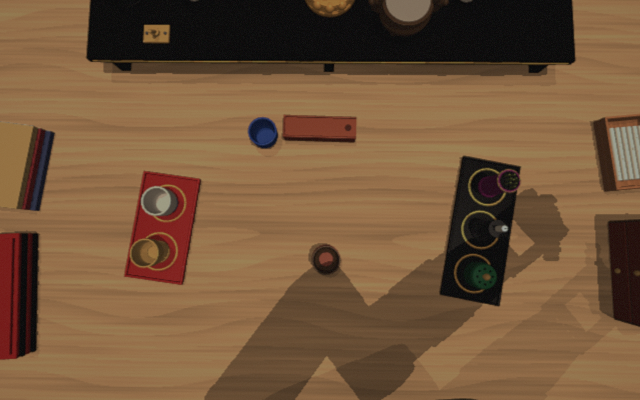

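View pics/side1.png

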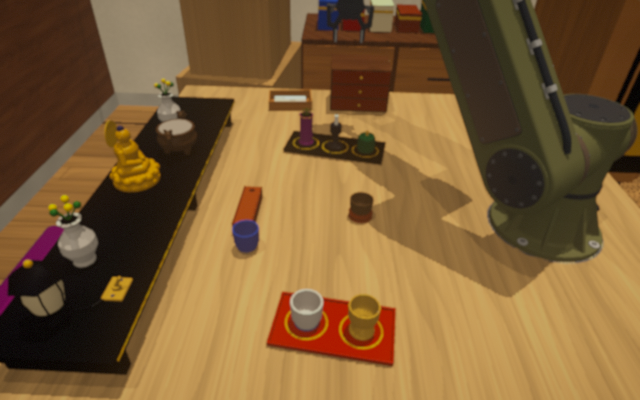

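All five stand upright in their rings within about 3 mm: white (307,310) and goblet (363,318) on red, tube, candlestick and jar at (306,130), (336,135) and (366,145) on black. The offset in the top view is only parallax. The blue cup, bell and box have not moved.

```bash
python3 -c "
from plant import workorder
print(workorder.job_done())"
```

```text
the job is handed in; nothing more can be done
None
```

The job is handed in at about 40 s of the 128 s allowed: all five things stand upright and released in their own rings, about 3 mm from centre or better by camera, the blue cup, bell and stick box are in place, and no verdict was returned.

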